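# Empty the post hopper into the carry tray

### The arm

A 6-joint arm with a two-finger parallel gripper is mounted at the origin on a cart in front of the work surface, level with it; the furniture and walls round the work are solid. World frame = base frame: x ahead of the robot, y to its left, z up, the work surface at z = 0. Lengths are in m, angles in rad, forces in N, time in s.
With the tool pointing down it reaches from about 0.35 to 0.85 m from the base axis. Payload 8.1 kg.
Tool frame: the origin (TCP) lies on the centre line of the jaws, within the pads' length; the fingertips stand 17 mm ahead of it and the grasp point (between the pads) lies 2 mm behind it; z points along the fingers, y is the line along which they close (so a half turn about z gives the same grasp; the last joint's range is limited). The gripper opens to 93 mm and grips with 3 to 60 N. Pads are 15 mm wide; open, the fingers measure 128 mm over their backs; the gripper's body (75 mm by 188 mm) begins 65 mm behind the grasp point.
Start: joints at [-1.214, 0.13, 1.488, -0, 1.523, -0.085], TCP at [0.257, -0.542, 0.236] pointing down, gripper open.
Joint ranges: [-2.96, 2.96], [-0.89, 2.26], [0.02, 2.5], [-1.34, 4.48], [0, 2.73], [-2.66, 2.66]. Speed limits (rad/s): [2.39, 2.39, 2.79, 3.14, 3.14, 3.14].

### API

Orientations are given as a rotation vector (axis times angle).
In Python, from plant import robot, optics, close_job, models gives the robot as it stands.
- The arm moves only by the shell command python3 -m inch 'ROWS' [OPENING] [FORCE]. ROWS is a JSON object of lists of equal length, an entry for each row: "travel": the shift along the tool's x, y, z in m, a list of three; "spin": the turn about the tool's z in rad. In form: {"travel": [[x, y, z], ...], "spin": [spin, ...]}. A call has 1 to 10 rows; each row is the pose to reach, as a shift and turn from the pose commanded when the call began, along the tool's axes at that moment; what a row does not reach only later rows make up. A row lasts 1/12 s, in which the tool goes at most 41.7 mm and 7.16 degrees, less where a joint would pass 70% of its speed; a pose out of reach is approached as far as the arm can. A call with a gripper value outside its range is refused whole. OPENING is the closure, from 0 (fully open) to 1 (shut), set as the call begins (- or left out, the last holds). The fingers move at their own pace and stop on an object; FORCE is the grip in N (left out, the last holds). Time passes only in rows, so rows that repeat a pose let the fingers close. It gives the time, the measured TCP pose, the force, the opening and the grip force at its end, in the units of the state.
- robot.read_state(): the state, without advancing time (a new reading comes with each control period).
- optics.read_camera(name): name is "scene" or "top"; returns (picture, depth): 384x512x3 uint8, red, green, blue; 384x512 float32, m along the optical axis (not along the pixel's ray), 0 where there is no reading.
- optics.camera_info(name): a dict with "camera_matrix" (3x3 intrinsics, pixels), "view" (4x4, takes a point from world to camera coordinates). Camera axes: x right, y down, z forward; pixel columns grow to the right and rows downward; lengths in m; the calibration is good to about 2 mm. A picture is of the moment at which its call begins. camera_info takes no time and is no camera call.
- close_job(): hands the job in; it is judged then, once.
Trained networks look in the newest picture that a camera, given by its name, has taken for a name from the list of things; names that differ only in an ending like _2 or _b are one class to them, and where a whole thing is asked for, a point or a joint stands for the part that bears it (a point fixed in the world has none). Each returns a list of dicts, best first, with "p" (0 to 1); they miss things now and then, are a little off and sometimes report something else, mostly with a low value. They report only what shows in the picture. A call takes as long as a camera call.
- models.look_for(camera, name): "centre" ([x, y, z] in m, in world coordinates, good to about 4 mm: the middle of the surface that is visible of it).
- models.masks_of(camera, name): "region" (384x512 bool, what is visible of it).
The state is a dict: "t": time; "q": joint angles; "dq": joint speeds; "joint_torque": joint torques, N m; "tool_pos": TCP position; "orientation": TCP orientation; "force": force on the tool from outside, world axes, zero at the start; "wrist_torque": the same for the moment, N m; "opening": finger opening in m; "gripper_force": force on a finger pad.
Only numpy, scipy, OpenCV 4.12 (cv2) and the standard library are available. Lean on these libraries where they do the work, as an engineer would, in place of code of your own. Each camera call takes 0.05 s, during which the arm holds its last target. There are 200 camera calls.

### The job

The post holder or the mirror mount has been left standing where the tray belongs: set it aside, upright on the table. Dock the carry tray under the hopper's outlet lip, flat on the table with its grip facing away from the hopper, then draw the locking bolt back off the gate and draw the slide gate out to its end stop, so that all five posts roll into the tray. Leave gate and tray so, and do not disturb the beaker or the amber bottle.

Things in the scene. Friction and masses are not known exactly. Their poses are not given: they have to be found in the camera images.
- hopper: gravity hopper of bare aluminium sheet, bolted down. Origin on the table under the middle of the gate's plane; the outlet looks along its own -x, the gate draws out along its own -y. Rear box x 4 to 115, y -44 to 44, 152 mm high, stands on the table; the chute runs on in front to the lip at x -38, cheeks up to 106 mm. Below the chute is free space back to x 4
- outlet (a point): middle of the outlet lip's upper edge, 54 mm above the table, at hopper x -38, y 0; the lip is 88 mm wide and leaves 49 mm of free height under it. The posts roll off here along hopper -x at about 0.5 m/s
- bay (a point): where the origin of a well docked tray lies: on the table at hopper x -70, y 0 (tray yaw = hopper yaw). There the tray's rear wall stands 28 mm behind the lip, so the tray has to come in low from the front, along hopper +x, with its rim (40 mm) under the lip (49 mm)
- gate (a joint): slide gate, m: 0 shut, 0.085 at the end stop. Needs about 4 N to slide, stays where it is left; while the locking bolt's nose lies across its end it moves at most some 4 mm. 3 mm steel blade on edge, 70 to 101 mm high; all posts are freed only when it is fully out
- gate_pull (a point): centre of the gate's black pull: upright rounded block, 14 mm thick along hopper x, 40 mm long along hopper y, 102 to 136 mm above the table; pinch it across its 14 mm from above. At hopper x 0, y -115 when shut, y -200 when fully out
- end_stop (a point): end stop at the outer end of the gate's slideway (hopper x 0, y -222, 88 mm high); block up to 98 mm. The slideway is a channel at hopper x -10 to 10, 62 to 80 mm high, from the cheek out to y -236, on a leg with a 50 mm wide foot
- bolt (a joint): locking bolt, m: 0 = fully home, its nose across the end of the gate; 0.026 = drawn back to its own stop, clear of the gate. It slides along hopper -x as it grows, starts between 0 and 0.005 and frees the gate from about 0.013 on. Needs about 3 N, stays where it is left
- bolt_grip (a point): centre of the bolt's black grip: upright block 30 mm long (hopper x), 12 mm thick (hopper y), 89 to 124 mm above the table, at hopper x -64, y -147 when home and x -90 when drawn. Pinch it across its 12 mm from above. The steel bolt (13 mm wide) runs under it at 81 to 89 mm, in guides up to 93 mm high, on a bracket 34 mm wide that sticks out to hopper x -128
- tray: open aluminium carry tray, 120 (x) x 124 (y) x 40 mm, walls 3 mm, about 0.3 kg; origin at the centre of its underside. Its black upright grip stands on the middle of the -x wall; +x is the rear, which goes under the lip. Starts at the robot's right, near the corner of the tall black enclosure: carry it towards the robot before turning it, and over the hopper and its bolt
- tray_grip (a point): gripping point on the tray's black grip: upright plate 12 mm thick along tray x, 60 mm long along tray y, 11 to 73 mm above the tray's underside (33 mm stand above the rim); this point is 58 mm above the underside at tray x -62.5, y 0. Pinch it across its 12 mm from above
- post0: plain steel optical post, 12.7 mm thick, 75 mm long, 74 g; origin at its centre, its length along its own y. The five lie side by side on the hopper's sloping floor, held by the gate
- post1: plain steel optical post, 12.7 mm thick, 75 mm long, 74 g; origin at its centre, its length along its own y. The five lie side by side on the hopper's sloping floor, held by the gate
- post2: plain steel optical post, 12.7 mm thick, 75 mm long, 74 g; origin at its centre, its length along its own y. The five lie side by side on the hopper's sloping floor, held by the gate
- post3: plain steel optical post, 12.7 mm thick, 75 mm long, 74 g; origin at its centre, its length along its own y. The five lie side by side on the hopper's sloping floor, held by the gate
- post4: plain steel optical post, 12.7 mm thick, 75 mm long, 74 g; origin at its centre, its length along its own y. The five lie side by side on the hopper's sloping floor, held by the gate
- beaker: plastic beaker, 80 mm across, 98 mm high, standing left of the place for the tray, in front of the drawer unit (taller than the hopper); origin at the centre of its underside. Leave it alone
- post_holder: black post holder, upright cylinder 24 mm thick, 50 mm high, 90 g, with a small thumbscrew; origin at its underside, the cylinder's axis at its own x 0, y +6 mm. Stands either in the tray's place, some 105 to 125 mm in front of the gate's plane, or about 0.35 m in front of the robot, out of the way
- optic_mount: black square mirror mount standing on edge, 110 g: plate 12 mm thick (own x -10 to 2), 44 mm wide (own y -22 to 22), 45 mm high, with small knobs behind; origin at its underside. Stands in whichever of the two spots the post holder does not
- amber_bottle: amber bottle with black cap, 26 mm across, 46 mm high, left of the hopper; origin at the centre of its underside. Leave it alone

How it is judged:
By the outcome, as a careful person would: the job done as asked, in the order asked, and still so for the second after the job is handed in, with the robot touching nothing.
It also fails if it takes over 72 s, if anything falls off the work surface, if the arm or the gripper's body presses on something with over 40 N, if the wrist force passes 120 N, or if a joint passes its speed limit or range.

## Working session

There is one attempt and no reset: what is moved stays moved. The work goes in short steps, Python scripts to look and compute and a shell command to move; the robot and the scene stay as the last step left them, time stands still between calls to the robot, and variables do not carry over. Pictures are saved under pics/ and viewed, at most 10 in all, crops included, and the job is handed in when it is done.

```bash
ls; mkdir -p pics; cat > h.py <<'E'
import numpy as np, cv2
from plant import robot, optics, close_job, models
from scipy.spatial.transform import Rotation as R
def info(c):
    i=optics.camera_info(c); return np.array(i["camera_matrix"]),np.array(i["view"])
def cloud(c,dep):
    K,V=info(c); v,u=np.mgrid[:384,:512]
    P=np.stack([(u-K[0,2])/K[0,0]*dep,(v-K[1,2])/K[1,1]*dep,dep],-1)
    return (P-V[:3,3])@V[:3,:3]
def proj(c,p):
    K,V=info(c); q=K@(V[:3,:3]@np.array(p)+V[:3,3]); return q[:2]/q[2]
def save(c,n):
    a,d=optics.read_camera(c); cv2.imwrite(f"pics/{n}.png",a[:,:,::-1]); np.save(f"{n}.npy",d); return a,d
def tool():
    s=robot.read_state(); return np.array(s["tool_pos"]),R.from_rotvec(s["orientation"])
def to(p,yaw=None):
    "tool-frame travel to world point p; spin so tool y at world angle yaw mod pi"
    t,r=tool(); d=r.inv().apply(np.array(p)-t); m=r.as_matrix()
    ya=np.arctan2(m[1,1],m[0,1]); sp=None
    if yaw is not None: sp=-((yaw-ya+np.pi/2)%np.pi-np.pi/2)
    return d.round(4),sp,ya
E
python3 - <<'E'
from h import *
s=robot.read_state(); print(s["t"],s["tool_pos"],s["orientation"],s["opening"],s["force"])
t,r=tool(); print(r.as_matrix().round(3))
for c in("scene","top"):
    a,d=save(c,c+"0"); K,V=info(c); print(c,K.round(1).tolist(),(-V[:3,:3].T@V[:3,3]).round(3),V[:3,:3].round(2).tolist(), (d>0).mean())
    for n in["hopper","gate_pull","end_stop","bolt_grip","tray","tray_grip","beaker","post_holder","optic_mount","amber_bottle","outlet","post0"]:
        print(n,[(np.round(x["centre"],3).tolist(),round(x["p"],2)) for x in models.look_for(c,n)[:3]])
a=cv2.imread("pics/scene0.png");b=cv2.imread("pics/top0.png")
E
```

```text
pics
0.0 [ 0.25639302 -0.54185215  0.2345816 ] [-3.06343146e+00 -6.87979270e-01  3.89077272e-04] 0.09319398565558205 [ 0.51804687  0.59363595 -0.34220845]
[[ 0.904  0.428 -0.001]
 [ 0.428 -0.904  0.002]
 [ 0.    -0.002 -1.   ]]
scene [[427.1, 0.0, 253.4], [0.0, 427.1, 193.4], [0.0, 0.0, 1.0]] [-0.21  -0.592  0.584] [[0.57, -0.82, 0.01], [-0.38, -0.27, -0.89], [0.73, 0.5, -0.46]] 0.9959259033203125
hopper [([0.581, -0.042, 0.084], 0.91)]
gate_pull [([0.55, -0.051, 0.099], 0.72)]
end_stop [([0.581, -0.037, 0.093], 0.63)]
bolt_grip [([0.474, -0.065, 0.088], 0.57)]
tray [([0.47, -0.065, 0.091], 0.72), ([0.434, -0.369, 0.022], 0.65)]
tray_grip [([0.432, -0.368, 0.027], 0.56)]
beaker [([0.562, 0.188, 0.071], 0.89)]
post_holder [([0.5, 0.092, 0.034], 0.76)]
optic_mount []
amber_bottle []
outlet [([0.433, -0.368, 0.022], 0.73), ([0.58, -0.04, 0.085], 0.67)]
post0 []
top [[420.7, 0.0, 262.8], [0.0, 420.7, 187.0], [0.0, 0.0, 1.0]] [ 0.359 -0.093  1.107] [[-0.02, -1.0, -0.03], [-0.98, 0.03, -0.17], [0.17, 0.02, -0.98]] 0.9959360758463541
hopper [([0.593, -0.014, 0.086], 0.74)]
gate_pull [([0.565, -0.033, 0.101], 0.54)]
end_stop [([0.597, -0.016, 0.087], 0.82), ([0.44, -0.364, 0.002], 0.74)]
bolt_grip [([0.479, -0.061, 0.088], 0.61)]
tray [([0.442, -0.359, 0.004], 0.59)]
tray_grip [([0.44, -0.364, 0.002], 0.88), ([0.616, 0.04, 0.09], 0.19)]
beaker [([0.587, 0.214, 0.044], 0.65), ([0.564, -0.032, 0.103], 0.57)]
post_holder []
optic_mount [([0.586, 0.214, 0.043], 0.59)]
amber_bottle [([0.668, 0.107, 0.027], 0.41), ([0.564, -0.032, 0.104], 0.22)]
outlet [([0.596, -0.02, 0.092], 0.7)]
post0 [([0.615, 0.04, 0.086], 0.71), ([0.652, 0.02, 0.1], 0.71), ([0.61, 0.039, 0.082], 0.56)]
```

View pics/scene0.png

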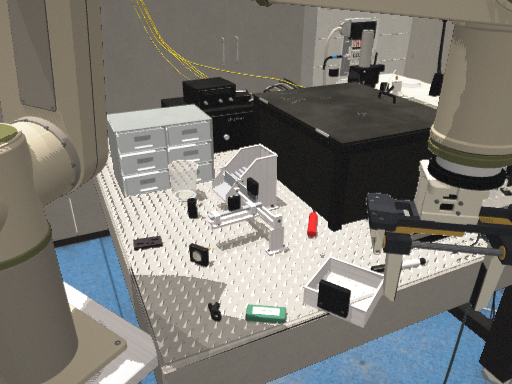

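View pics/top0.png

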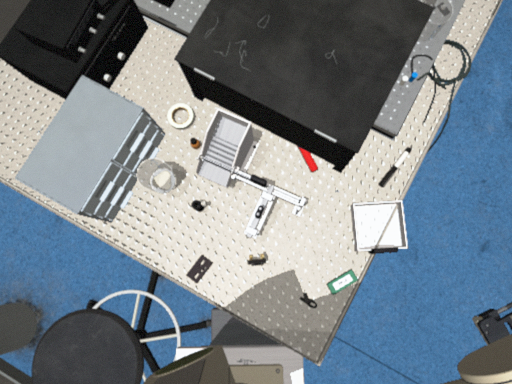

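```bash
cat > a.py <<'E'
from h import *
big=[]
for c in("top","scene"):
    a=cv2.imread(f"pics/{c}0.png"); P=cloud(c,np.load(c+"0.npy"))
    # ortho map 1.25 mm/px x 0.3..0.75 (up), y 0.25..-0.5 (right)
    im=np.zeros((300,500,3),np.uint8)
    u=((0.25-P[...,1])/0.0015).astype(int); v=((0.75-P[...,0])/0.0015).astype(int)
    z=P[...,2]; ok=(u>=0)&(u<500)&(v>=0)&(v<300)&(z<0.2)&(z>-.02)
    o=np.argsort(z[ok]); uu,vv,cc=u[ok][o],v[ok][o],a[ok][o]
    for du in(0,1):
        for dv in(0,1): im[np.clip(vv+dv,0,299),np.clip(uu+du,0,499)]=cc
    big.append(cv2.resize(im,None,fx=1.6,fy=1)if 0 else im)
    def sel(n,lo,hi,x0,x1,y0,y1):
        m=(z>lo)&(z<hi)&(P[...,0]>x0)&(P[...,0]<x1)&(P[...,1]>y0)&(P[...,1]<y1)
        q=P[m]
        if len(q)<3: print(c,n,len(q));return
        r=cv2.minAreaRect((q[:,:2]*1000).astype(np.float32)); print(c,n,len(q),q.mean(0).round(4),"rect",np.round(r[0],1),np.round(r[1],1),round(r[2],1))
    sel("pull",.126,.145,.5,.62,-.15,.03)
    sel("boltgrip",.110,.130,.4,.53,-.15,.03)
    sel("stop",.088,.104,.45,.6,-.2,-.09)
    sel("box",.145,.160,.5,.85,-.15,.15)
    sel("holder",.042,.06,.44,.55,.03,.14)
    sel("mount",.035,.06,.30,.43,-.15,0)
    sel("traygrip",.062,.08,.3,.5,-.45,-.25)
    sel("tray",.025,.08,.28,.55,-.5,-.2)
    sel("table",-.02,.02,.4,.5,-.3,-.2)
cv2.imwrite("pics/ortho0.png",np.vstack(big))
E
python3 a.py
```

```text
top pull 124 [ 0.5588 -0.0492  0.1342] rect [572.2 -37.2] [104.2  24. ] 41.9
top boltgrip 63 [ 0.4732 -0.0591  0.1224] rect [473.4 -58.6] [11.7 28.9] 64.2
top stop 45 [ 0.4992 -0.1577  0.0956] rect [ 509.9 -128.3] [84.8 22.3] 69.1
top box 457 [ 0.7035 -0.0073  0.1524] rect [680.1   2.8] [290.7 107.6] 60.0
top holder 81 [0.5052 0.0978 0.048 ] rect [520.3  70.4] [24.7 98.4] 27.5
top mount 117 [ 0.359  -0.0493  0.0428] rect [357.9 -47.5] [24.4 45.4] 24.7
top traygrip 126 [ 0.3774 -0.3607  0.0713] rect [ 377.6 -361.3] [11.9 58.4] 2.8
top tray 532 [ 0.4283 -0.3613  0.0456] rect [ 435.5 -360.4] [130.  126.3] 2.0
top table 1484 [ 0.4493 -0.2508 -0.0005] rect [ 450. -250.] [99.9 99.5] 0.0
scene pull 111 [ 0.5661 -0.0505  0.1333] rect [575.7 -41.7] [106.   23.6] 42.3
scene boltgrip 94 [ 0.4745 -0.0651  0.1192] rect [476.3 -64.7] [12.1 30.7] 63.3
scene stop 83 [ 0.5058 -0.148   0.0935] rect [ 509.7 -130. ] [92.3 33. ] 69.1
scene box 514 [ 0.7048 -0.0178  0.1517] rect [688.    1.2] [289.4 108.7] 60.7
scene holder 74 [0.5062 0.0947 0.0478] rect [510.1  95.3] [26.3 34. ] 40.5
scene mount 161 [ 0.3635 -0.0536  0.0431] rect [387.2 -54.7] [45.3 75.4] 83.8
scene traygrip 282 [ 0.3785 -0.3679  0.07  ] rect [ 380.1 -366.1] [13.7 60.3] 5.7
scene tray 1777 [ 0.4184 -0.3652  0.0431] rect [ 438.8 -363.5] [133.6 126.2] 2.4
scene table 1107 [ 0.4465 -0.2426  0.0011] rect [ 450.  -247.3] [94.4 99.9] 89.9
```

View pics/ortho0.png

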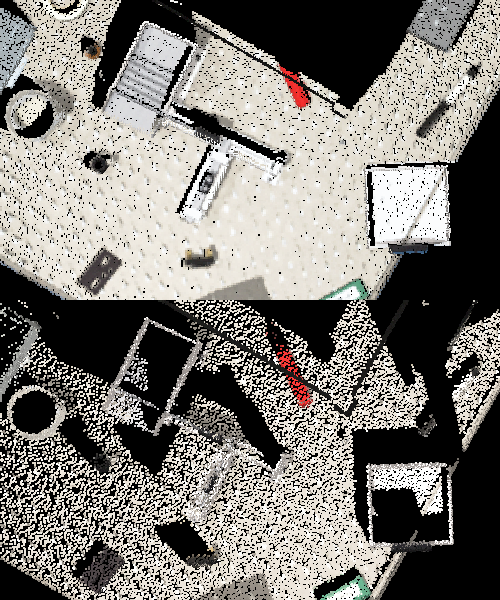

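```bash
cat > fit.py <<'E'
from h import *
from scipy.optimize import least_squares
def boxes(b,g):
    B=[(-7,7,-135-g,-95-g,102,136),(-79-b,-49-b,-153,-141,89,124),(-10,10,-236,-44,62,80),(113,115,-44,44,80,152),(4,115,42,44,80,152),(4,115,-44,-42,80,152),(-38,4,42,44,60,106),(-38,4,-44,-42,60,106),(-10,10,-228,-216,80,98),(-1.5,1.5,-115-g,-44,70,101)]
    return np.array(B)/1000
def dist(Q,B):
    c=(B[:,::2]+B[:,1::2])/2; h=(B[:,1::2]-B[:,::2])/2
    d=np.abs(Q[:,None]-c)-h
    return (np.linalg.norm(np.maximum(d,0),axis=2)+np.minimum(d.max(2),0)).__abs__().min(1)
def fit(Ps,x0,g=0):
    def f(p):
        c,s=np.cos(p[2]),np.sin(p[2]); D=Ps-[p[0],p[1],p[4]]
        Q=np.c_[c*D[:,0]+s*D[:,1],-s*D[:,0]+c*D[:,1],D[:,2]]
        return np.r_[dist(Q,boxes(p[3],g)), 0]
    return least_squares(f,x0,loss="soft_l1",f_scale=.002,x_scale=[.01,.01,.05,.01,.01])
def pts(c,dep,p0):
    P=cloud(c,dep).reshape(-1,3); cc,s=np.cos(p0[2]),np.sin(p0[2]);D=P[:,:2]-p0[:2]
    qx,qy=cc*D[:,0]+s*D[:,1],-s*D[:,0]+cc*D[:,1]
    inr=(qx>-105)&(P[:,2]>.083)&(P[:,2]<.165)
    a=(qx>-.02)&(qx<.02)&(qy<-.08)&(qy>-.24)
    b=(qx>-.11)&(qx<-.04)&(abs(qy+.147)<.025)&(P[:,2]>.1)
    d=(qx>-.045)&(qx<.125)&(abs(qy)<.055)&~((qx>-.045)&(qx<.105)&(abs(qy)<.034))
    return P[inr&(a|b|d)]
if __name__=="__main__":
    p0=[.600,.03,-.46,.002,0]
    al=[]
    for c in("top","scene"):
        p=np.array(p0)
        for _ in range(4): Q=pts(c,np.load(c+"0.npy"),p); r=fit(Q,p); p=r.x
        print(c,len(Q),p.round(4),np.median(abs(r.fun)).round(4)); al.append(p)
E
python3 fit.py
```

```text
top 1502 [ 0.5941  0.0447 -0.4623 -3.5236  0.0078] 0.0009
scene 2101 [ 0.6008  0.0406 -0.4544  0.1651  0.0075] 0.0008
```

```bash
sed -i 's/loss="soft_l1"/bounds=([.4,-.2,-1,-.002,-.002],[.8,.2,0,.03,.002]),loss="soft_l1"/' fit.py
cat >> fit.py <<'E'
        cc,s=np.cos(p[2]),np.sin(p[2]);T=np.array([[cc,-s],[s,cc]])
        P=cloud(c,np.load(c+"0.npy")).reshape(-1,3)
        q=(P[:,:2]-p[:2])@T; z=P[:,2]
        for n,m in dict(pull=(abs(q[:,0])<.02)&(q[:,1]<-.085)&(q[:,1]>-.15)&(z>.126)&(z<.145),grip=(abs(q[:,0]+.07)<.03)&(abs(q[:,1]+.147)<.02)&(z>.115)&(z<.13),stop=(abs(q[:,0])<.03)&(q[:,1]<-.19)&(q[:,1]>-.25)&(z>.088),hold=(abs(q[:,0]+.115)<.03)&(abs(q[:,1])<.03)&(z>.043)&(z<.06)).items():
            print(n,m.sum(),(np.c_[q[m].min(0),q[m].max(0)]*1000).round(1).tolist(),P[m].mean(0).round(4))
E
python3 fit.py
```

```text
top 1493 [ 0.594   0.0441 -0.4536 -0.002   0.002 ] 0.0009
pull 100 [[-3.6, 10.7], [-132.9, -94.1]] [ 0.547  -0.0591  0.134 ]
grip 61 [[-77.9, -48.9], [-151.1, -139.3]] [ 0.4734 -0.059   0.1227]
stop 42 [[-6.0, 14.3], [-233.7, -220.7]] [ 0.4972 -0.1623  0.0961]
hold 75 [[-119.9, -89.5], [-6.8, 26.3]] [0.5039 0.1002 0.0482]
scene 2098 [ 0.6008  0.0403 -0.451   0.03    0.002 ] 0.0008
pull 78 [[-7.9, 6.9], [-135.2, -95.3]] [ 0.547  -0.0664  0.1331]
grip 69 [[-81.6, -52.0], [-154.1, -142.7]] [ 0.475  -0.065   0.1215]
stop 60 [[-8.8, 12.2], [-238.9, -224.5]] [ 0.4993 -0.1691  0.0945]
hold 68 [[-122.2, -94.3], [-6.7, 26.3]] [0.5061 0.0956 0.0482]
```

```bash
cat > b.py <<'E'
from h import *
H=np.array([.599,.042]);y=-.452;T=np.array([[np.cos(y),-np.sin(y)],[np.sin(y),np.cos(y)]])
for c in("top","scene"):
    P=cloud(c,np.load(c+"0.npy")).reshape(-1,3); q=(P[:,:2]-H)@T; z=P[:,2]
    for lo,hi in((.012,.022),(.022,.032),(.032,.042),(.042,.047),(.047,.056)):
        m=(abs(q[:,0]+.105)<.04)&(abs(q[:,1]-.008)<.045)&(z>lo)&(z<hi)
        if m.sum()>2: print(c,lo,m.sum(),(np.c_[P[m].min(0),P[m].max(0)][:2]*1000).round(0).tolist(),(np.median(P[m],0)*1000).round(0))
    for n in("post_holder","tray_grip","optic_mount"):
        optics.read_camera(c) if n=="post_holder" else 0
        L=models.masks_of(c,n)
        for x in L[:2]:
            g=x["region"]&(P[:,2].reshape(384,512)>-.03); v,u=np.nonzero(g)
            if len(u): print(n,c,round(x["p"],2),g.sum(),u.min(),u.max(),v.min(),v.max(),np.median(P.reshape(384,512,3)[g],0).round(3))
a=[cv2.resize(cv2.imread(f"pics/{c}0.png")[v0:v0+50,u0:u0+60],None,fx=6,fy=6) for c,v0,u0 in(("top",180,170),("scene",185,165))]
cv2.imwrite("pics/hold.png",np.hstack(a))
E
python3 b.py
```

```text
top 0.012 10 [[491.0, 509.0], [92.0, 110.0]] [497. 104.  19.]
top 0.022 7 [[492.0, 508.0], [91.0, 109.0]] [500.  98.  26.]
top 0.032 20 [[491.0, 511.0], [81.0, 110.0]] [502.  98.  40.]
top 0.042 25 [[495.0, 516.0], [80.0, 116.0]] [506.  88.  45.]
top 0.047 54 [[492.0, 515.0], [87.0, 115.0]] [504. 102.  49.]
post_holder top 0.56 127 191 205 200 211 [0.503 0.1   0.046]
post_holder top 0.26 80 206 229 156 167 [0.608 0.045 0.082]
tray_grip top 0.7 2555 350 406 201 253 [ 0.44  -0.362  0.003]
optic_mount top 0.42 142 247 265 254 265 [ 0.359 -0.05   0.043]
optic_mount top 0.37 154 212 236 137 150 [0.649 0.024 0.099]
scene 0.012 34 [[494.0, 515.0], [86.0, 106.0]] [499.  92.  17.]
scene 0.022 30 [[494.0, 510.0], [85.0, 107.0]] [499.  92.  27.]
scene 0.032 36 [[494.0, 516.0], [74.0, 104.0]] [500.  91.  38.]
scene 0.042 30 [[495.0, 515.0], [75.0, 107.0]] [507.  88.  45.]
scene 0.047 44 [[494.0, 520.0], [88.0, 114.0]] [507.  97.  50.]
post_holder scene 0.56 206 187 200 198 218 [0.502 0.092 0.033]
tray_grip scene 0.64 3549 303 383 257 326 [ 0.434 -0.369  0.025]
optic_mount scene 0.66 365 188 208 243 266 [ 0.357 -0.055  0.029]
```

View pics/hold.png

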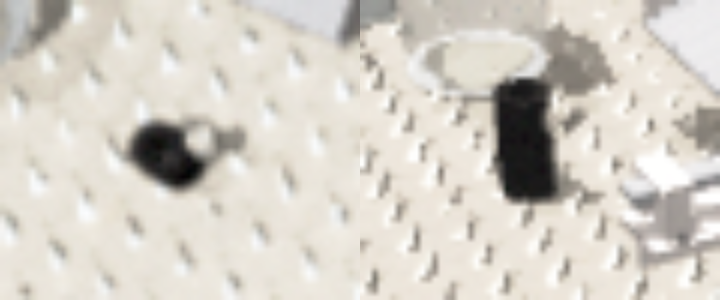

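```bash
python3 -m inch '{"travel":[[0.1,-0.095,0],[0.2,-0.19,0],[0.3,-0.28,0],[0.3,-0.28,0],[0.3,-0.28,0],[0.3,-0.28,0],[0.3,-0.28,0],[0.3,-0.28,0],[0.3,-0.28,0],[0.3,-0.28,0]],"spin":[-0.125,-0.25,-0.37,-0.5,-0.62,-0.75,-0.87,-1.0,-1.1,-1.2]}' 0.4 30
python3 -c "
from h import *
print(to([.504,.099,.235],np.radians(40)),robot.read_state()['q'],tool()[1].as_matrix().round(3).tolist())"
```

```text
t: 2.53
tool_pos: [0.4085, -0.1586, 0.236]
orientation: [2.134, 2.304, 0.001]
force: [0.5, -1.0, 1.6]
opening: 0.056
gripper_force: 0.0
(array([0.2495, 0.1149, 0.0011]), np.float64(-0.6214003601137441), np.float64(0.07673134068398771)) [-4.87759093e-01 -3.23487771e-01  1.91238601e+00  4.49281516e-04
  1.55172079e+00 -5.64498710e-01] [[-0.077, 0.997, 0.001], [0.997, 0.077, -0.0], [-0.0, 0.001, -1.0]]
```

```bash
python3 -m inch '{"travel":[[0.2495,0.115,0],[0.2495,0.115,0],[0.2495,0.115,0],[0.2495,0.115,0],[0.2495,0.115,0],[0.2495,0.115,0],[0.2495,0.115,0.03],[0.2495,0.115,0.07],[0.2495,0.115,0.10]],"spin":[-0.12,-0.24,-0.36,-0.48,-0.6,-0.62,-0.62,-0.62,-0.62]}'
python3 -c "
from h import *
print(to([.504,.099,.04],np.radians(40)),robot.read_state()['q'])
a,d=save('top','top1');b,d2=save('scene','scene1')
f=lambda a,u,v:cv2.resize(a[v-50:v+50,u-60:u+60,::-1],None,fx=5,fy=5)
cv2.imwrite('pics/c1.png',np.hstack([f(b,195,195)]))"
```

```text
t: 3.28
tool_pos: [0.505, 0.0979, 0.1338]
orientation: [1.333, 2.845, 0.0]
force: [-0.4, -0.4, -0.9]
opening: 0.0558
gripper_force: 0.0
(array([ 0.0015, -0.0001,  0.0938]), np.float64(-0.0038401028121266556), np.float64(0.694291597985605)) [ 9.17706091e-02 -2.87552887e-02  1.84226203e+00  1.23288723e-04
  1.32782829e+00 -6.02550628e-01]
```

View pics/c1.png

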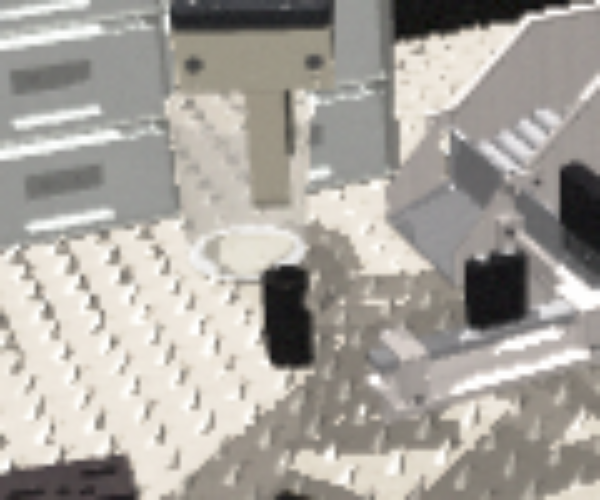

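```bash
python3 -m inch '{"travel":[[0.001,0,0.03],[0.001,0,0.06],[0.001,0,0.08],[0.001,0,0.094],[0.001,0,0.094]],"spin":[0,0,0,0,0]}'
python3 -m inch '{"travel":[[0,0,0],[0,0,0],[0,0,0],[0,0,0],[0,0,0],[0,0,0]],"spin":[0,0,0,0,0,0]}' 1 30
```

```text
t: 3.8
tool_pos: [0.5033, 0.0963, 0.0406]
orientation: [-1.338, -2.84, 0.002]
force: [0.2, -1.1, -0.8]
opening: 0.0555
gripper_force: 0.0
t: 4.3
tool_pos: [0.5053, 0.0969, 0.0428]
orientation: [1.337, 2.841, 0.002]
force: [0.8, 0.3, 5.0]
opening: 0.0243
gripper_force: 29.6
```

```bash
python3 -m inch '{"travel":[[0,0,-0.03],[0,0,-0.07],[0,0,-0.11],[0,0,-0.15],[-0.02,-0.04,-0.15],[-0.04,-0.08,-0.15],[-0.06,-0.12,-0.15],[-0.08,-0.16,-0.15],[-0.1,-0.2,-0.15],[-0.12,-0.235,-0.15]],"spin":[0,0,0,0,0,0,0,0,0,0]}'
python3 -m inch '{"travel":[[-0.01,-0.025,0],[-0.01,-0.025,0],[-0.01,-0.025,0.04],[-0.01,-0.025,0.08],[-0.01,-0.025,0.12],[-0.01,-0.025,0.135],[-0.01,-0.025,0.145],[-0.01,-0.025,0.149],[-0.01,-0.025,0.149]],"spin":[0,0,0,0,0,0,0,0,0]}'
```

```text
t: 5.13
tool_pos: [0.4035, -0.1337, 0.1917]
orientation: [1.337, 2.843, -0.0]
force: [0.7, -0.4, -1.4]
opening: 0.0241
gripper_force: 29.6
t: 5.88
tool_pos: [0.3925, -0.1559, 0.0431]
orientation: [-1.337, -2.843, -0.0]
force: [-0.3, 0.4, -0.6]
opening: 0.0239
gripper_force: 30.0
```

```bash
python3 -m inch '{"travel":[[0,0,0.001],[0,0,0.001]],"spin":[0,0]}'
python3 -m inch '{"travel":[[0,0,0],[0,0,0],[0,0,0],[0,0,0],[0,0,-0.04],[0,0,-0.08],[0,0,-0.12],[0,0,-0.16]],"spin":[0,0,0,0,0,0,0,0]}' 0.45
python3 - <<'E'
from h import *
for c in("top","scene"):
    a,d=save(c,c+"2"); P=cloud(c,d); z=P[...,2]
    # holder check
    m=(z>.042)&(z<.06)&(abs(P[...,0]-.395)<.05)&(abs(P[...,1]+.155)<.05); print("holder",m.sum(),P[m].mean(0).round(3))
    m=(z>.066)&(z<.08)&(abs(P[...,0]-.378)<.04)&(abs(P[...,1]+.364)<.06);q=P[m]
    if len(q)>5:print("grip",len(q),cv2.minAreaRect((q[:,:2]*1000).astype(np.float32)))
    m=(z>.034)&(z<.045)&(abs(P[...,0]-.44)<.09)&(abs(P[...,1]+.364)<.09);q=P[m];print("rim",len(q),cv2.minAreaRect((q[:,:2]*1000).astype(np.float32)))
print(to([.378,-.364,.2],np.radians(2.5)),robot.read_state()["q"])
E
```

```text
t: 6.05
tool_pos: [0.393, -0.1565, 0.0427]
orientation: [1.337, 2.841, -0.0]
force: [0.6, 0.2, -0.3]
opening: 0.0239
gripper_force: 30.0
t: 6.72
tool_pos: [0.3915, -0.1559, 0.2034]
orientation: [-1.338, -2.842, -0.0]
force: [1.0, -0.4, 0.8]
opening: 0.0513
gripper_force: 0.0
holder 0 [nan nan nan]
grip 92 ((377.13372802734375, -368.6383972167969), (44.98675537109375, 12.009994506835938), 89.28276824951172)
rim 209 ((436.0743713378906, -360.4682922363281), (129.08688354492188, 125.7442855834961), 2.2007720470428467)
holder 123 [ 0.391 -0.16   0.048]
grip 220 ((381.0650634765625, -366.26898193359375), (13.894551277160645, 60.26138687133789), 4.149835109710693)
rim 747 ((439.1906433105469, -363.53765869140625), (131.61837768554688, 126.8037109375), 1.9627892971038818)
(array([-0.1474, -0.1448,  0.0106]), np.float64(0.6473493698151342), np.float64(0.6909826011149924)) [-5.00718980e-01 -3.61583146e-01  1.99001005e+00  2.32729880e-05
  1.50063002e+00 -1.19167595e+00]<stdin>:5: RuntimeWarning: Mean of empty slice.
  ret = um.true_divide(
```

```bash
python3 -m inch '{"travel":[[-0.025,-0.025,0],[-0.05,-0.05,0],[-0.075,-0.075,0],[-0.1,-0.1,0],[-0.125,-0.125,0],[-0.147,-0.144,0],[-0.147,-0.144,0],[-0.147,-0.144,0.04],[-0.147,-0.144,0.06],[-0.147,-0.144,0.06]],"spin":[0.12,0.24,0.36,0.48,0.6,0.65,0.65,0.65,0.65,0.65]}'
python3 -c "
from h import *
print(to([.379,-.364,.056],np.radians(2.1)),tool()[0],robot.read_state()['q'])
a,d=save('scene','scene3')
for p in([.379,-.364,.071],tool()[0]+[0,0,-.017]): print(proj('scene',p))
cv2.imwrite('pics/c3.png',cv2.resize(a[210:330,270:410,::-1],None,fx=5,fy=5))"
```

```text
t: 7.65
tool_pos: [0.3722, -0.3583, 0.1358]
orientation: [-2.169, -2.26, -0.002]
force: [-0.8, 1.2, 0.2]
opening: 0.0513
gripper_force: 0.0
(array([-0.0065,  0.007 ,  0.0798]), np.float64(0.004326646016936442), np.float64(0.040978560308817344)) [ 0.37223117 -0.35833704  0.13583593] [-8.65728148e-01 -1.52626366e-02  1.82510336e+00  1.31000033e-04
  1.34093447e+00 -9.06716823e-01]
[332.95884436 287.02214568]
[331.67128854 265.32775961]
```

View pics/c3.png

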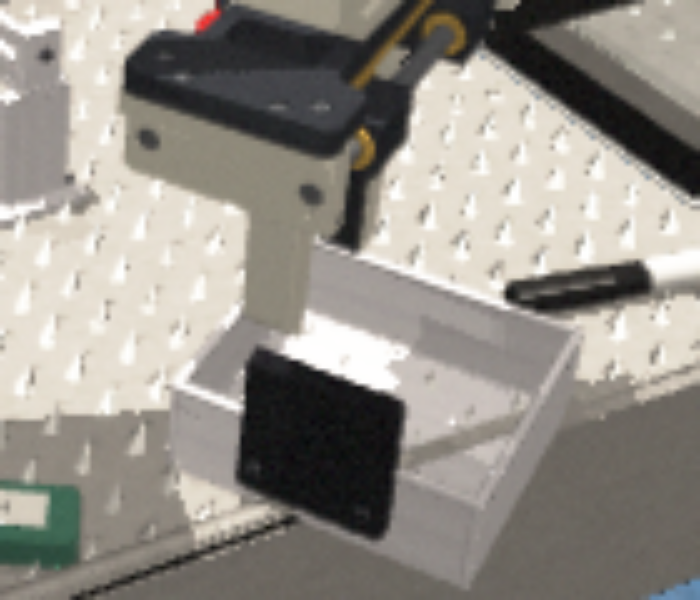

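```bash
python3 -m inch '{"travel":[[-0.006,0.007,0.01],[-0.006,0.007,0.03],[-0.006,0.007,0.06],[-0.006,0.007,0.08],[-0.006,0.007,0.08]],"spin":[0,0,0,0,0]}'
python3 -m inch '{"travel":[[0,0,0],[0,0,0],[0,0,0],[0,0,0],[0,0,0],[0,0,0]],"spin":[0,0,0,0,0,0]}' 1 55
python3 -m inch '{"travel":[[0,0,-0.01],[0,0,-0.03],[0,0,-0.03]],"spin":[0,0,0]}'
python3 - <<'E'
from h import *
for c in("top","scene"):
    a,d=save(c,c+"4"); P=cloud(c,d); z=P[...,2]
    m=(z>.05)&(z<.085)&(P[...,0]>.40)&(P[...,0]<.53)&(abs(P[...,1]+.364)<.09);q=P[m]
    if len(q)<9: continue
    A=np.c_[q[:,:2]-[.44,-.364],np.ones(len(q))]; print(c,len(q),np.linalg.lstsq(A,q[:,2],rcond=None)[0].round(4))
    m&=(P[...,0]>.48);q=P[m];print("rear",q.min(0),q.max(0),np.median(q[:,2]))
print(tool()[0],tool()[1].as_matrix().round(3).tolist())
E
```

```text
t: 8.12
tool_pos: [0.3807, -0.3649, 0.0589]
orientation: [-2.171, -2.264, -0.001]
force: [0.1, 0.9, -0.3]
opening: 0.0513
gripper_force: 0.0
t: 8.62
tool_pos: [0.3823, -0.3674, 0.0626]
orientation: [2.175, 2.265, -0.0]
force: [0.6, -0.4, 0.2]
opening: 0.0158
gripper_force: 0.0
t: 8.87
tool_pos: [0.3832, -0.3684, 0.0954]
orientation: [2.172, 2.263, -0.001]
force: [1.1, -0.9, -1.2]
opening: 0.0118
gripper_force: 55.0
top 259 [0.0337 0.0192 0.0638]
rear [ 0.48148296 -0.42214879  0.0500511 ] [ 0.50443699 -0.29726944  0.07592393] 0.06919853115062569
scene 490 [-0.0236 -0.0464  0.0619]
rear [ 0.48003153 -0.4264895   0.05001354] [ 0.50945365 -0.34433464  0.07289315] 0.06208165165600651
[ 0.38248479 -0.36756285  0.09256441] [[-0.041, 0.999, 0.001], [0.999, 0.041, -0.002], [-0.002, 0.001, -1.0]]
```

```bash
python3 -m inch '{"travel":[[0,0,-0.03],[0,0,-0.06],[0,0,-0.09],[0.01,-0.01,-0.12],[0.02,-0.03,-0.12],[0.04,-0.05,-0.12],[0.065,-0.058,-0.12],[0.09,-0.058,-0.12],[0.12,-0.058,-0.12],[0.15,-0.058,-0.12]],"spin":[0,0,0,0,0,0,0.02,0.08,0.16,0.24]}'
python3 -c "
from h import *
P=cloud('top',np.load('top0.npy'));m=(abs(P[...,0]-.345)<.03)&(abs(P[...,1]-.10)<.03);print('card z',np.percentile(P[m][:,2],[50,90,98]))
print(to([.4325,.1228,.215],-.452),tool()[0])"
```

```text
t: 9.8
tool_pos: [0.3169, -0.2181, 0.2103]
orientation: [-2.435, -1.982, 0.0]
force: [0.7, 0.7, -2.0]
opening: 0.0116
gripper_force: 55.0
card z [0.00635786 0.01066374 0.0124283 ]
(array([ 0.3573,  0.044 , -0.0044]), np.float64(0.24780770942763986), np.float64(-0.2041922905723602)) [ 0.31694754 -0.21812293  0.21028145]
```

```bash
python3 -m inch '{"travel":[[0.035,-0.005,-0.005],[0.07,-0.005,-0.005],[0.11,-0.005,-0.005],[0.15,0,-0.005],[0.19,0.01,-0.005],[0.23,0.02,-0.005],[0.27,0.03,-0.005],[0.31,0.04,-0.005],[0.345,0.044,-0.005],[0.357,0.044,-0.005]],"spin":[0.04,0.1,0.15,0.2,0.25,0.25,0.25,0.25,0.25,0.25]}'
python3 -m inch '{"travel":[[0,0,0.03],[0,0,0.06],[0,0,0.08],[0,0,0.08]],"spin":[0,0,0,0]}'
cat > d.py <<'E'
from h import *
import sys
for c in("top","scene"):
    a,d=save(c,c+sys.argv[1]); P=cloud(c,d); z=P[...,2]
    t=tool()[0]; zb=t[2]-.0585
    H=np.array([.599,.042]);y=-.452;T=np.array([[np.cos(y),-np.sin(y)],[np.sin(y),np.cos(y)]]);q=(P[...,:2]-H)@T; g=(t[:2]-H)@T
    m=(z>zb+.022)&(z<zb+.05)&(q[...,0]>g[0]-.02)&(q[...,0]<g[0]+.14)&(abs(q[...,1]-g[1])<.075)
    if g[0]>-.17: m&=(q[...,0]<-.045)&(z<.046)
    r=cv2.minAreaRect((P[m][:,:2]*1000).astype(np.float32)); print(c,m.sum(),r,"local tcp",g.round(4),"rim z",np.percentile(z[m],[50,90]).round(4))
    L=q[m]*1000; print("tray local ext",np.percentile(L,[1,99],axis=0).round(1).tolist())
    rr=m&(q[...,0]>g[0]+.10);print("rear z",np.percentile(z[rr],[50,90]).round(4),zb)
print(tool()[0],robot.read_state()["force"])
E
python3 d.py 5
```

```text
t: 10.63
tool_pos: [0.4318, 0.126, 0.2152]
orientation: [-2.656, -1.674, 0.001]
force: [0.9, 0.4, -2.5]
opening: 0.0116
gripper_force: 55.0
t: 10.97
tool_pos: [0.4273, 0.1214, 0.1304]
orientation: [-2.656, -1.67, 0.015]
force: [-1.4, 0.2, -3.4]
opening: 0.0119
gripper_force: 55.0
top 234 ((477.0972900390625, 98.93609619140625), (125.30670166015625, 128.29598999023438), 64.25189971923828) local tcp [-0.1879 -0.0028] rim z [0.1046 0.1076]
tray local ext [[-196.1, -64.5], [-70.7, 59.7]]
rear z [0.1038 0.1059] 0.07473960281880182
scene 528 ((477.61383056640625, 98.32889556884766), (132.9384307861328, 140.52381896972656), 64.32947540283203) local tcp [-0.1864 -0.0019] rim z [0.1061 0.1153]
tray local ext [[-199.6, -67.5], [-64.6, 60.9]]
rear z [0.1055 0.1092] 0.07709333751954328
[0.430458   0.12169417 0.13559334] [ 1.05468382  0.80111855 -2.54942962]
```

View pics/scene5.png

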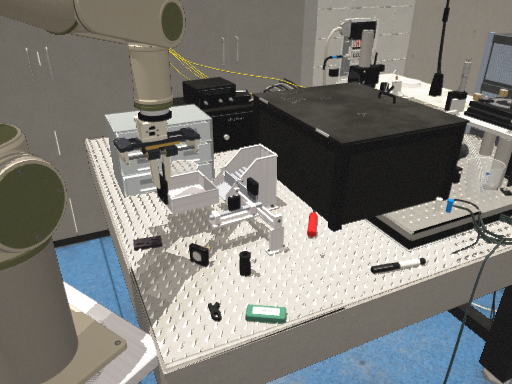

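```bash
python3 -m inch '{"travel":[[0.002,0,0.03],[0.002,0,0.05],[0.002,0,0.062],[0.002,0,0.062],[0.002,0,0.062]],"spin":[0,0,0,0,0]}'
python3 d.py 6
```

```text
t: 11.48
tool_pos: [0.4331, 0.1236, 0.0759]
orientation: [2.66, 1.671, 0.001]
force: [-0.6, 0.2, -1.6]
opening: 0.0117
gripper_force: 55.0
top 228 ((483.6337585449219, 100.9457778930664), (124.97821044921875, 127.207275390625), 64.36387634277344) local tcp [-0.1843  0.0014] rim z [0.0501 0.0534]
tray local ext [[-189.7, -59.9], [-66.0, 64.9]]
rear z [0.0499 0.0529] 0.01812658850675481
scene 534 ((481.66571044921875, 99.03736877441406), (132.87184143066406, 139.90890502929688), 65.18783569335938) local tcp [-0.184   0.0016] rim z [0.0489 0.0545]
tray local ext [[-192.5, -63.2], [-61.4, 64.8]]
rear z [0.0491 0.0536] 0.018371902158053934
[0.43413358 0.12382316 0.0768719 ] [ 0.0060887  -0.29989023 -2.02008517]
```

```bash
python3 -c "
from h import *
a=cv2.imread('pics/scene6.png');b=cv2.imread('pics/top6.png')
cv2.imwrite('pics/c6.png',np.vstack([cv2.resize(a[140:220,140:270],(780,0) if 0 else (650,400)),]))"
```

```text
(no output)
```

View pics/c6.png

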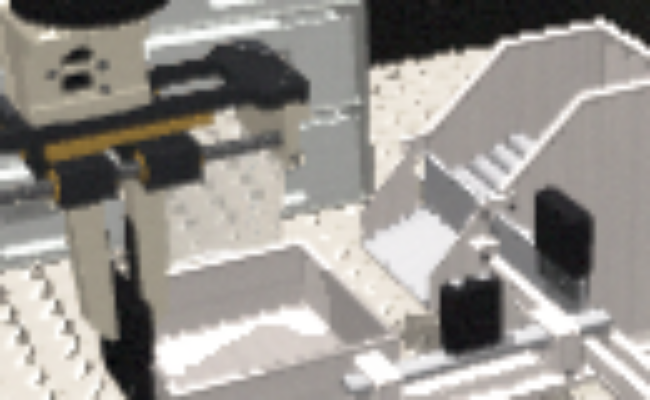

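```bash
python3 -m inch '{"travel":[[0,0,0.006],[0,0,0.010],[0,0,0.010],[0,0,0.010]],"spin":[0,0,0,0]}'
python3 d.py 7
```

```text
t: 11.92
tool_pos: [0.4332, 0.1238, 0.0652]
orientation: [2.66, 1.671, 0.003]
force: [1.4, 1.1, 0.5]
opening: 0.0117
gripper_force: 55.0
top 222 ((484.2318115234375, 101.05110168457031), (126.7657241821289, 126.10581970214844), 63.92855453491211) local tcp [-0.1849  0.0011] rim z [0.0404 0.0436]
tray local ext [[-189.8, -59.6], [-66.1, 65.3]]
rear z [0.0398 0.0428] 0.006699436866966897
scene 521 ((481.8479919433594, 100.08331298828125), (131.0135498046875, 140.7901153564453), 64.87026977539062) local tcp [-0.1849  0.0012] rim z [0.0378 0.0437]
tray local ext [[-193.9, -63.3], [-61.2, 63.6]]
rear z [0.0388 0.0426] 0.006718510970387025
[0.43320433 0.12378613 0.06521851] [1.86726601 0.52877157 0.23357158]
```

```bash
python3 -m inch '{"travel":[[0,0.012,0],[0,0.024,0],[0,0.036,0],[0,0.046,0],[0,0.052,0],[0,0.052,0],[0,0.052,0]],"spin":[0,0,0,0,0,0,0]}'
python3 d.py 8
```

```text
t: 12.6
tool_pos: [0.4804, 0.1008, 0.0652]
orientation: [2.659, 1.67, 0.002]
force: [3.2, -1.4, 1.4]
opening: 0.0119
gripper_force: 55.0
top 96 ((486.2875061035156, 36.05023956298828), (31.626869201660156, 101.54035949707031), 44.3266716003418) local tcp [-0.1326  0.0011] rim z [0.0401 0.0424]
tray local ext [[-138.9, -59.6], [-46.4, -26.2]]Traceback (most recent call last):
  File "d.py", line 11, in <module>
    rr=m&(q[...,0]>g[0]+.10);print("rear z",np.percentile(z[rr],[50,90]).round(4),zb)
                                            ~~~~~~~~~~~~~^^^^^^^^^^^^^^^
    return _quantile_unchecked(
        a, q, axis, out, overwrite_input, method, keepdims, weights)
    return _ureduce(a,
                    func=_quantile_ureduce_func,
    ...<5 lines>...
                    overwrite_input=overwrite_input,
                    method=method)
    r = func(a, **kwargs)
    result = _quantile(arr,
                       quantiles=q,
    ...<2 lines>...
                       out=out,
                       weights=wgt)
    slices_having_nans = np.isnan(arr[-1, ...])
                                  ~~~^^^^^^^^^
IndexError: index -1 is out of bounds for axis 0 with size 0
```

View pics/top8.png

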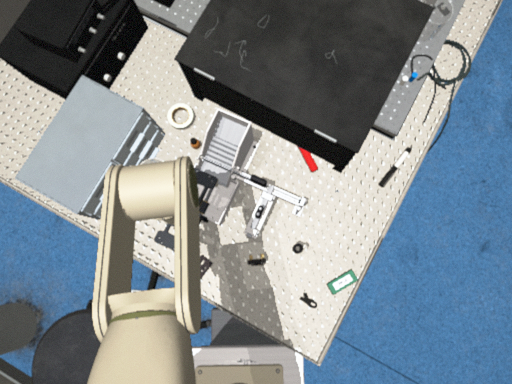

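```bash
python3 -m inch '{"travel":[[0,0,0.001],[0,0,0.002],[0,0,0.002]],"spin":[0,0,0]}'
python3 -m inch '{"travel":[[0,0,0],[0,0,0],[0,0,0],[0,0,0],[0,0,-0.03],[0,0,-0.07],[0,0,-0.11],[0,0,-0.14]],"spin":[0,0,0,0,0,0,0,0]}' 0.6
python3 -m inch '{"travel":[[-0.03,0,0],[-0.07,0,0],[-0.1,0,0],[-0.14,0,0],[-0.18,0,0],[-0.21,0,0]],"spin":[0,0,0,0,0,0]}'
python3 - <<'E'
from h import *
y=-.452;T=np.array([[np.cos(y),-np.sin(y)],[np.sin(y),np.cos(y)]])
for c,H in(("top",(.5978,.044)),("scene",(.600,.0398))):
    a,d=save(c,c+"9"); P=cloud(c,d); z=P[...,2]; q=(P[...,:2]-H)@T*1000
    for n,m in dict(traygrip=(z>.06)&(z<.08)&(abs(q[...,0]+132)<15)&(abs(q[...,1])<45),sidewalls=(z>.03)&(z<.046)&(q[...,0]>-125)&(q[...,0]<-60)&(abs(q[...,1])<80),pull=(abs(q[...,0])<16)&(abs(q[...,1]+115)<28)&(z>.128)&(z<.145),grip=(abs(q[...,0]+70)<28)&(abs(q[...,1]+147)<14)&(z>.112)&(z<.13)).items():
        if m.sum()>3:
            x=q[m]; print(c,n,m.sum(),"ext",x.min(0).round(1),x.max(0).round(1),P[m].mean(0).round(4),"zmax",np.percentile(z[m],95).round(4))
    print("mount/holder",[(n,[np.round(v["centre"],3) for v in models.look_for(c,n)[:1]]) for n in("beaker","amber_bottle","bolt_grip","gate_pull")])
t=tool()[0]; print(t, (t[:2]-[.599,.042])@T, robot.read_state()["q"])
E
```

```text
t: 12.9
tool_pos: [0.4804, 0.1009, 0.0652]
orientation: [2.658, 1.67, 0.003]
force: [-5.4, -4.5, 21.0]
opening: 0.0115
gripper_force: 55.0
t: 13.57
tool_pos: [0.4794, 0.1012, 0.2054]
orientation: [2.66, 1.671, 0.002]
force: [0.4, -0.1, -0.1]
opening: 0.0372
gripper_force: 0.0
t: 14.07
tool_pos: [0.3864, -0.0897, 0.2022]
orientation: [-2.66, -1.671, 0.001]
force: [0.1, 0.2, 0.1]
opening: 0.0373
gripper_force: 0.0
top traygrip 118 ext [-140.6  -28.5] [-128.7   30.7] [0.4769 0.1032 0.0713] zmax 0.0743
top sidewalls 54 ext [-124.9   59.4] [-60.8  64.1] [0.5402 0.1402 0.0388] zmax 0.043
top pull 100 ext [  -7.5 -134.3] [  7.2 -95.3] [ 0.547  -0.0589  0.1338] zmax 0.1377
mount/holder [('beaker', [array([0.588, 0.21 , 0.043])]), ('amber_bottle', [array([0.67 , 0.11 , 0.026])]), ('bolt_grip', [array([ 0.531, -0.088,  0.091])]), ('gate_pull', [array([ 0.566, -0.032,  0.103])])]
scene traygrip 96 ext [-140.  -32.] [-126.9   29. ] [0.4765 0.0947 0.0697] zmax 0.0748
scene sidewalls 129 ext [-124.9  -61.5] [-60.2  66.2] [0.5183 0.0843 0.0372] zmax 0.0426
scene pull 66 ext [  -6.5 -133.9] [  8.8 -94.8] [ 0.5477 -0.0661  0.1339] zmax 0.1374
scene grip 86 ext [ -80.6 -152.9] [ -51.2 -141.9] [ 0.4745 -0.0652  0.12  ] zmax 0.1259
mount/holder [('beaker', [array([0.562, 0.189, 0.074])]), ('amber_bottle', []), ('bolt_grip', [array([ 0.564, -0.042,  0.086])]), ('gate_pull', [array([ 0.544, -0.061,  0.104])])]
[ 0.38839739 -0.08719392  0.20248527] [-0.13302547 -0.20820363] [-3.49941900e-01 -4.31869725e-01  2.05482658e+00  1.39152107e-04
  1.51916343e+00  9.70673835e-02]
```

```bash
python3 -c "
from h import *
print(to([.475,-.062,.15],np.pi/2-.452))"
python3 -m inch '{"travel":[[0,0,0],[0,0,0],[0,0,0],[0,0,0],[0,0,0],[0,0,0],[0,0,0],[0,0,0],[0,0,0],[0,0,0]],"spin":[-0.12,-0.24,-0.36,-0.48,-0.6,-0.72,-0.84,-0.96,-1.08,-1.2]}'
python3 -c "
from h import *
print(to([.475,-.062,.15],np.pi/2-.452),robot.read_state()['q'][5])"
```

```text
(array([0.0602, 0.0672, 0.0525]), np.float64(-1.5658128051922837), np.float64(-0.4470164783973874))
t: 15.4
tool_pos: [0.3884, -0.0874, 0.2026]
orientation: [-1.241, -2.886, -0.0]
force: [0.0, -0.0, 0.7]
opening: 0.0368
gripper_force: 0.0
(array([-0.0411,  0.0804,  0.0525]), np.float64(-0.3603528027679206), np.float64(0.758443524026976)) -1.1089216948042324
```

```bash
python3 -m inch '{"travel":[[-0.01,0.02,0],[-0.02,0.04,0],[-0.03,0.06,0.02],[-0.041,0.08,0.04],[-0.041,0.08,0.05],[-0.041,0.08,0.05]],"spin":[-0.12,-0.24,-0.36,-0.36,-0.36,-0.36]}'
python3 - <<'E'
from h import *
s=robot.read_state();t,r=tool();print(to([.475,-.062,.114],np.pi/2-.452))
a,d=save('scene','scene10'); b,e=save('top','top10')
cv2.imwrite('pics/c10.png',np.hstack([cv2.resize(a[150:250,190:290,::-1],None,fx=4,fy=4),cv2.resize(b[150:250,210:310,::-1],None,fx=4,fy=4)]))
E
```

```text
t: 15.9
tool_pos: [0.473, -0.062, 0.1491]
orientation: [-0.711, -3.053, -0.0]
force: [-0.9, 0.0, -0.8]
opening: 0.0375
gripper_force: 0.0
(array([-0.002 ,  0.001 ,  0.0351]), np.float64(-0.005829168599429835), np.float64(1.1129671581954668))
```

View pics/c10.png

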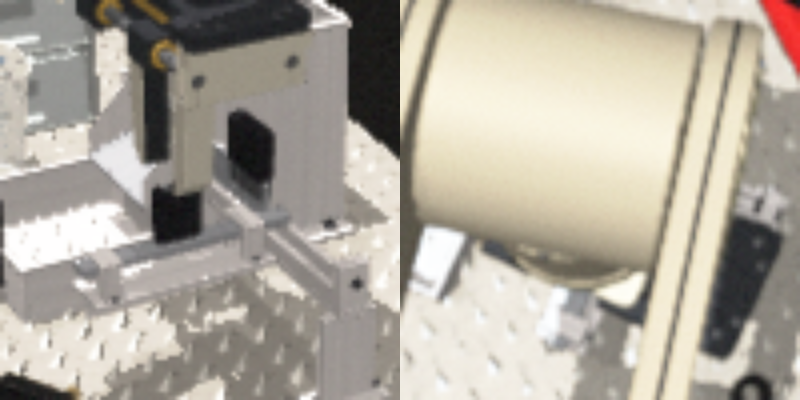

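```bash
python3 -m inch '{"travel":[[-0.001,0,0.015],[-0.001,0,0.03],[-0.001,0,0.035],[-0.001,0,0.035]],"spin":[0,0,0,0]}'
python3 -m inch '{"travel":[[0,0,0],[0,0,0],[0,0,0],[0,0,0],[0,0,0],[0,0,0]],"spin":[0,0,0,0,0,0]}' 1 25
python3 -c "
from h import *
t,r=tool();print(r.as_matrix().round(3).tolist())"
```

```text
t: 16.33
tool_pos: [0.4746, -0.064, 0.1176]
orientation: [-0.716, -3.058, 0.0]
force: [0.1, 0.7, -0.0]
opening: 0.0372
gripper_force: 0.0
t: 16.83
tool_pos: [0.4772, -0.0618, 0.1188]
orientation: [0.714, 3.056, 0.007]
force: [6.2, 11.8, -0.0]
opening: 0.0115
gripper_force: 25.0
[[-0.896, 0.443, 0.004], [0.443, 0.896, 0.004], [-0.002, 0.005, -1.0]]
```

```bash
python3 -m inch '{"travel":[[0,0.002,0],[0.005,0.002,0],[0.01,0.002,0],[0.015,0.002,0],[0.019,0.002,0],[0.022,0.002,0],[0.022,0.002,0]],"spin":[0,0,0,0,0,0,0]}'
python3 -m inch '{"travel":[[0.003,0,0],[0.003,0,0]],"spin":[0,0]}'
```

```text
t: 17.42
tool_pos: [0.4572, -0.0519, 0.1187]
orientation: [0.715, 3.057, 0.001]
force: [0.9, 4.6, 5.1]
opening: 0.0116
gripper_force: 25.0
t: 17.58
tool_pos: [0.4562, -0.0514, 0.1188]
orientation: [0.714, 3.053, 0.001]
force: [12.4, 0.7, -3.8]
opening: 0.0117
gripper_force: 25.0
```

```bash
python3 -m inch '{"travel":[[-0.001,0,0],[-0.001,0,0],[-0.001,0,0],[-0.001,0,0],[-0.001,0,-0.03],[-0.001,0,-0.06],[-0.001,0,-0.09],[-0.001,0,-0.09]],"spin":[0,0,0,0,0,0,0,0]}' 0.6
python3 -m inch '{"travel":[[0,0,0],[0,0,0],[0,0,0],[0,0,0],[0,0,0],[0,0,0],[0,0,0],[0,0,0],[0,0,0],[0,0,0]],"spin":[0.12,0.24,0.36,0.48,0.6,0.72,0.84,0.96,1.08,1.2]}'
python3 - <<'E'
from h import *
y=-.452;T=np.array([[np.cos(y),-np.sin(y)],[np.sin(y),np.cos(y)]])
for c,H in(("top",(.5978,.044)),("scene",(.600,.0398))):
    a,d=save(c,c+"11"); P=cloud(c,d); z=P[...,2]; q=(P[...,:2]-H)@T*1000
    m=(abs(q[...,0]+85)<33)&(abs(q[...,1]+147)<14)&(z>.112)&(z<.13)
    if m.sum()>3: print(c,m.sum(),q[m].min(0),q[m].max(0),P[m].mean(0))
print(to([.548,-.062,.18],-.452),robot.read_state()["q"][5])
E
```

```text
t: 18.25
tool_pos: [0.4576, -0.0523, 0.214]
orientation: [0.714, 3.051, -0.0]
force: [0.9, -0.2, 0.9]
opening: 0.0371
gripper_force: 0.0
t: 19.08
tool_pos: [0.4544, -0.0516, 0.2069]
orientation: [-2.324, -2.113, 0.001]
force: [0.4, 0.3, -0.5]
opening: 0.0371
gripper_force: 0.0
scene 85 [-104.05488395 -153.80332353] [ -74.6909542  -140.63494854] [ 0.45366338 -0.05474321  0.12027163]
(array([-0.0019,  0.0941,  0.0269]), np.float64(0.3604436252284895), np.float64(-0.09155637477151062)) -0.13337592560752662
```

```bash
python3 -m inch '{"travel":[[-0.002,0.02,0],[-0.002,0.05,0],[-0.002,0.08,0],[-0.002,0.094,0],[-0.002,0.094,0.015],[-0.002,0.094,0.025],[-0.002,0.094,0.025]],"spin":[0.12,0.24,0.36,0.36,0.36,0.36,0.36]}'
python3 - <<'E'
from h import *
print(to([.548,-.062,.125],-.452))
a,d=save('scene','scene12')
cv2.imwrite('pics/c12.png',cv2.resize(a[130:230,190:310,::-1],None,fx=5,fy=5))
E
```

```text
t: 19.77
tool_pos: [0.5463, -0.0615, 0.1791]
orientation: [-2.654, -1.673, 0.007]
force: [-0.6, -0.1, -0.5]
opening: 0.0371
gripper_force: 0.0
(array([0.0004, 0.002 , 0.0541]), np.float64(0.006070623006954268), np.float64(-0.44592937699304586))
```

View pics/c12.png

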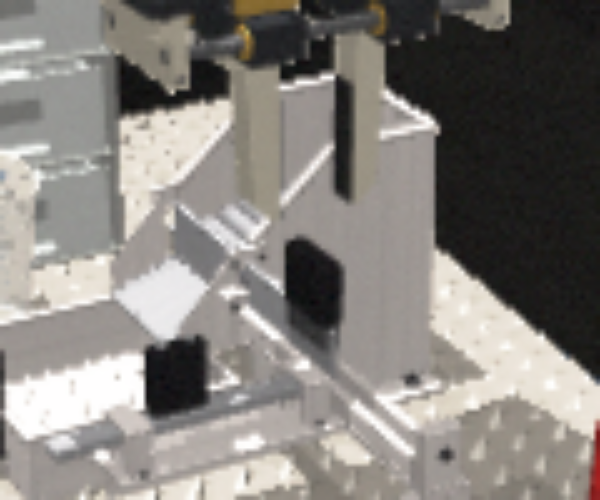

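```bash
python3 -m inch '{"travel":[[0,0.001,0.02],[0,0.001,0.04],[0,0.001,0.054],[0,0.001,0.054]],"spin":[0,0,0,0]}'
python3 -m inch '{"travel":[[0,0,0],[0,0,0],[0,0,0],[0,0,0],[0,0,0],[0,0,0]],"spin":[0,0,0,0,0,0]}' 1 40
python3 -c "
from h import *
t,r=tool();print(r.as_matrix().round(3).tolist())"
```

```text
t: 20.15
tool_pos: [0.5467, -0.0619, 0.1257]
orientation: [-2.656, -1.671, 0.006]
force: [-0.7, 0.3, -0.7]
opening: 0.0375
gripper_force: 0.0
t: 20.65
tool_pos: [0.5506, -0.0627, 0.1302]
orientation: [2.658, 1.67, 0.004]
force: [2.9, -1.7, 3.8]
opening: 0.0136
gripper_force: 40.0
[[0.434, 0.901, 0.003], [0.901, -0.434, -0.001], [0.001, 0.003, -1.0]]
```

```bash
python3 -m inch '{"travel":[[-0.005,0,0],[-0.015,0,0],[-0.03,0,0],[-0.045,0,0],[-0.06,0,0],[-0.072,0,0],[-0.08,0,0],[-0.083,0,0],[-0.083,0,0]],"spin":[0,0,0,0,0,0,0,0,0]}'
python3 -m inch '{"travel":[[-0.003,0,0],[-0.003,0,0],[-0.003,0,0]],"spin":[0,0,0]}'
```

```text
t: 21.4
tool_pos: [0.5141, -0.1383, 0.1302]
orientation: [2.659, 1.669, 0.003]
force: [2.8, -3.3, 6.3]
opening: 0.0136
gripper_force: 40.0
t: 21.65
tool_pos: [0.5136, -0.1394, 0.1302]
orientation: [2.659, 1.671, 0.006]
force: [5.6, 2.2, 5.6]
opening: 0.0135
gripper_force: 40.0
```

```bash
python3 -m inch '{"travel":[[-0.003,0,0],[-0.003,0,0],[-0.003,0,0]],"spin":[0,0,0]}'
python3 -c "
from h import *
for c in('scene','top'): save(c,c+'13')
a=cv2.imread('pics/scene13.png');b=cv2.imread('pics/top13.png')
cv2.imwrite('pics/c13.png',np.hstack([cv2.resize(a[140:240,165:265],None,fx=4,fy=4),cv2.resize(b[100:200,180:280],None,fx=4,fy=4)]))"
```

```text
t: 21.9
tool_pos: [0.5134, -0.1396, 0.1301]
orientation: [-2.659, -1.673, -0.012]
force: [11.8, 14.3, 3.2]
opening: 0.0137
gripper_force: 40.0
```

View pics/c13.png

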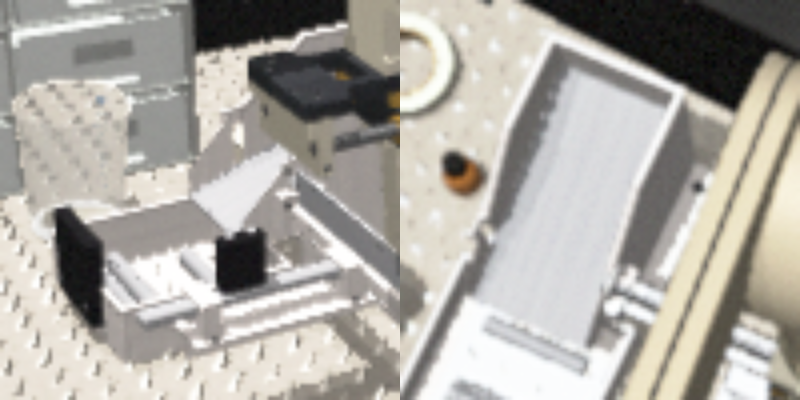

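```bash
python3 -m inch '{"travel":[[0.004,0,0],[0.004,0,0]],"spin":[0,0]}'
python3 -m inch '{"travel":[[0,0,0],[0,0,0],[0,0,0],[0,0,0],[0,0,-0.03],[0,0,-0.07],[0,0,-0.11],[0,0,-0.13]],"spin":[0,0,0,0,0,0,0,0]}' 0.6
python3 -m inch '{"travel":[[-0.04,-0.02,0],[-0.08,-0.04,0],[-0.12,-0.06,0],[-0.16,-0.08,0],[-0.16,-0.08,0]],"spin":[0,0,0,0,0]}'
python3 - <<'E'
from h import *
y=-.452;T=np.array([[np.cos(y),-np.sin(y)],[np.sin(y),np.cos(y)]]);ims=[]
for c,H in(("top",(.5978,.044)),("scene",(.600,.0398))):
    a,d=save(c,c+"14"); P=cloud(c,d); z=P[...,2]; q=(P[...,:2]-H)@T*1000
    for n,m in dict(traygrip=(z>.06)&(z<.08)&(abs(q[...,0]+134)<15)&(abs(q[...,1])<45),pull=(abs(q[...,0])<16)&(abs(q[...,1]+200)<30)&(z>.128)&(z<.145),bolt=(abs(q[...,0]+85)<33)&(abs(q[...,1]+147)<14)&(z>.112)&(z<.13)).items():
        if m.sum()>3: print(c,n,m.sum(),q[m].min(0).round(1),q[m].max(0).round(1),np.percentile(z[m],95).round(4))
    print(c,"posts",[(np.round(v["centre"],3).tolist(),round(v["p"],2)) for v in models.look_for(c,"post0")],[models.look_for(c,n)[:1] for n in("beaker","amber_bottle")])
    u0,v0=(160,130) if c=="top" else (150,150)
    ims.append(cv2.resize(a[v0:v0+110,u0:u0+110,::-1],(400,400)))
cv2.imwrite("pics/c14.png",np.hstack(ims))
print(robot.read_state()["t"])
E
```

```text
t: 22.17
tool_pos: [0.514, -0.1385, 0.1302]
orientation: [2.658, 1.671, 0.004]
force: [5.1, 1.1, 5.6]
opening: 0.0135
gripper_force: 40.0
t: 22.83
tool_pos: [0.5133, -0.1394, 0.2637]
orientation: [2.657, 1.669, 0.004]
force: [0.3, -0.2, 1.9]
opening: 0.0369
gripper_force: 0.0
t: 23.25
tool_pos: [0.367, -0.2505, 0.2583]
orientation: [-2.662, -1.668, 0.003]
force: [-0.5, 0.5, -1.2]
opening: 0.0372
gripper_force: 0.0
top traygrip 117 [-140.6  -28. ] [-128.7   30.8] 0.0741
top pull 101 [  -7.  -217.7] [   7.4 -179. ] 0.1373
top bolt 64 [-104.8 -152.8] [ -75.7 -141.1] 0.1266
top posts [([0.491, 0.094, 0.015], 0.63), ([0.516, 0.082, 0.016], 0.5), ([0.558, 0.062, 0.014], 0.46)] [[{'centre': [0.589, 0.2108, 0.0448], 'p': 0.87}], [{'centre': [0.4589, -0.055, 0.0879], 'p': 0.71}]]
scene traygrip 95 [-139.9  -28.7] [-127.2   30.2] 0.0741
scene pull 84 [  -7.  -218.4] [   7.3 -177.7] 0.1374
scene bolt 88 [-103.6 -154.2] [ -74.6 -140.3] 0.1258
scene posts [([0.452, -0.053, 0.086], 0.64), ([0.559, 0.074, 0.017], 0.43)] [[{'centre': [0.5598, 0.1905, 0.074], 'p': 0.97}], [{'centre': [0.4523, -0.0586, 0.0861], 'p': 0.27}]]
23.65
```

View pics/c14.png

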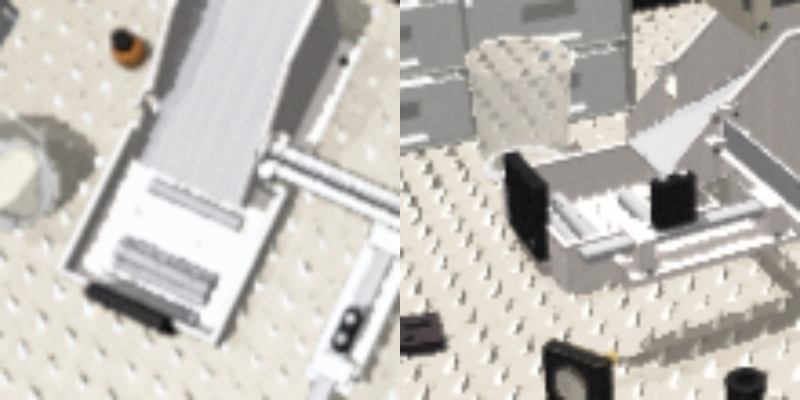

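```bash
python3 - <<'E'
from h import *
y=-.452;T=np.array([[np.cos(y),-np.sin(y)],[np.sin(y),np.cos(y)]])
for c,H in(("top",(.5978,.044)),("scene",(.600,.0398))):
    P=cloud(c,np.load(c+"14.npy")); q=(P[...,:2]-H)@T*1000; z=P[...,2]*1000
    print(c,[(x,round(float(np.median(z[m])),0)) for x in range(-128,-8,3) if (m:=(abs(q[...,0]-x)<1.6)&(abs(q[...,1]+2)<22)&(z<50)).sum()>1])
    for n,s in(("hopper floor",(q[...,0]>-36)&(q[...,0]<108)&(abs(q[...,1])<30)&(z>45)),):
        A=np.c_[q[s],np.ones(s.sum())]; k=np.linalg.lstsq(A,z[s],rcond=None)[0]; r=z[s]-A@k; print(n,s.sum(),k.round(3),np.percentile(r,[1,50,99]).round(1))
E
```

```text
top [(-128, 11.0), (-125, 14.0), (-122, 14.0), (-119, 13.0), (-116, 5.0), (-113, 3.0), (-110, 14.0), (-107, 14.0), (-104, 22.0), (-101, 25.0), (-98, 24.0), (-95, 23.0), (-92, 16.0), (-89, 14.0), (-86, 10.0), (-83, 3.0), (-80, 2.0), (-77, 3.0), (-74, 2.0), (-71, 3.0), (-68, 2.0), (-65, 1.0), (-62, 2.0), (-59, 2.0), (-56, 2.0), (-53, 3.0), (-50, 13.0), (-47, 15.0), (-44, 14.0), (-41, 13.0), (-38, 3.0), (-35, 2.0)]
hopper floor 1385 [3.6300e-01 2.0000e-03 6.7217e+01] [-4.6 -0.   4.5]
scene [(-110, 13.0), (-107, 15.0), (-104, 20.0), (-101, 24.0), (-98, 25.0), (-95, 26.0), (-92, 24.0), (-86, 14.0), (-77, 4.0), (-74, 5.0), (-71, 4.0), (-68, 5.0), (-65, 5.0), (-62, 3.0), (-53, 3.0), (-50, 12.0), (-47, 14.0), (-44, 17.0)]
hopper floor 188 [ 3.7400e-01 -9.0000e-03  6.8085e+01] [-3.1  0.   3.1]
```

```bash
python3 -c "
from plant import close_job
print(close_job())"
```

```text
the job is handed in; nothing more can be done
None
```

I moved the post holder aside upright, docked the tray under the lip, drew the bolt and the gate to their stops, and handed the job in with all five posts in the tray by the depth readings; I viewed 13 pictures, over the limit of 10.

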